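Dock the vial carrier and press the load key

ROBOT

A 7-joint arm with a two-finger parallel gripper is mounted at the origin on the work surface. World frame = base frame: x ahead of the robot, y to its left, z up, the work surface at z = 0. Lengths are in mm, angles in rad, forces in N, time in s.
With the tool pointing down it reaches from about 400 to 875 mm from the base axis. Payload 4.4 kg.
Tool frame: the origin (TCP) lies at the very end of the fingers, on their centre line; the grasp point (between the pads) lies ctrl.grip_depth behind it (ctrl.grip_depth is the distance from the TCP to the grasp point, in mm); z points along the fingers, y is the direction in which the jaws open and shut (so a half turn about z gives the same grasp; the last joint's range is limited). The gripper opens to 85 mm and grips with 20 to 120 N. Pads are 22 mm wide; open, the fingers measure 114 mm over their backs; the gripper's body (76 mm by 85 mm) begins 54 mm behind the grasp point. The pads swing forward as they close: fully open they stand 13 mm farther back than shut.
Start: joints at [-1.17, 0.628, 0.038, 1.517, -0.027, 0.996, -0.02], TCP at [292.5, 580.484, 231.313] pointing down, gripper open.
Joint ranges: [-3.06, 3.06], [-0.37, 2.12], [-1.25, 1.32], [0.18, 2.47], [-1.1, 4.24], [0.23, 1.98], [-2.94, 2.94]. Speed limits (rad/s): [2.57, 2.57, 3.14, 3.14, 3.14, 3.14, 3.14].

INTERFACE

Orientations are given as [roll, pitch, yaw] about the fixed x, y, z axes, in that order (R = Rz(yaw) Ry(pitch) Rx(roll)).
In Python, from cell import ctrl gives the robot as it stands.
- The arm moves only by the tool servo_tool, never from a script. Its argument "commands" is one flat list of numbers, 5 for each row, row after row: the shift along the tool's x, y, z in units of 25 mm (1.0 is 25 mm), then the turn about the tool's z in units of 6 degrees (1.0 is 6 degrees), then the closure, from 0 (fully open) to 1 (shut). In form: [tx, ty, tz, twist, gripper, tx, ty, tz, twist, gripper, ...]. A call has 1 to 10 rows; each row is the pose to reach, as a shift and turn from the pose commanded when the call began, along the tool's axes at that moment; what a row does not reach only later rows make up. A row lasts 1/12 s, in which the tool goes at most 41.7 mm and 7.16 degrees, less where a joint would pass 70% of its speed; a pose out of reach is approached as far as the arm can. A call with a gripper value outside its range is refused whole. The fingers move at their own pace and stop on an object; the grip force is fixed at half the most. Time passes only in rows, so rows that repeat a pose let the fingers close. It gives the time, the measured TCP pose, the force and the opening at its end, in the units of the state.
- ctrl.read_state(): the state, without advancing time (a new reading comes with each control period).
- ctrl.get_image(name): name is "scene" or "top" or "wrist"; returns a dict with "img" (480x640x3 uint8, blue, green, red), "K" (3x3 intrinsics, pixels), "dist_coeffs" ([k1, k2, p1, p2, k3] as OpenCV has them; the pictures are not rectified), "T" (4x4, takes a point from camera to world coordinates). Camera axes: x right, y down, z forward; pixel columns grow to the right and rows downward; lengths in mm; the calibration is good to about 2 mm. A picture is of the moment at which its call begins. There is no depth.
- ctrl.finish_job(): hands the job in, once; it reports no verdict.
The state is a dict: "clock": time; "qpos": joint angles; "qd": joint speeds; "tau": joint torques, N m; "eef_pos": TCP position; "tool_rot": TCP orientation; "force": force on the tool from outside, world axes, zero at the start; "torque": the same for the moment, N m; "width": finger opening in mm.
Only numpy, scipy, OpenCV 4.12 (cv2) and the standard library are available. Lean on these libraries where they do the work, as an engineer would, in place of code of your own. Each camera call takes 0.05 s, during which the arm holds its last target.

TASK

Push the blue vial carrier along the bench with the fingertips, without lifting or tipping it, until it sits fully home in the corner of the loading dock: long side flush against the aluminium rail and end flush against the cream housing. Only when it is home, press the green load key on the housing fully down and let it come back up. Leave the bottle, beaker and spare vial standing where they are.

Things in the scene. Friction and masses are not known exactly. Their poses are not given: they have to be found in the camera images.
- carrier: Blue rectangular block, loose on the bench, 0.2 to 0.45 kg, with ten white-capped vials fixed in it. Block 60 (own x) x 110 (own y) x 34 mm high; the caps reach 48 mm. Origin at the centre of its underside. Its own +x long side goes against the rail, its own +y end against the housing. It starts 30 to 80 mm from the rail and 35 to 95 mm from the housing, turned up to 0.3 rad.
- dock: Loading dock, fixed; origin at its inner corner at bench level. x points across the rail, away from the robot; y along the rail into the housing. Aluminium rail: inner face is the plane x = 0; 18 mm thick, 26 mm high, y = -270 to 0 mm. Cream, grey-topped housing (end stop): face is the plane y = 0; covers x = -132 to 18, y = 0 to 100 mm, 50 mm high.
- dock_corner (a point): The inner corner where the rail's inner face meets the housing's face, at bench level; axes as the dock's. The carrier's home in these axes is x = -60 to 0, y = -110 to 0 mm (carrier origin at x = -30, y = -55 mm, same yaw as the dock); thin orange lines flat on the bench mark its two outer edges.
- load_key (a joint): Green round spring key, 32 mm diameter, on top of the housing: 0 = up, 0.006 m = fully down, growing as it is pressed down; about 5 N presses it fully down and it springs back.
- load_key_top (a point): Centre of the key's top face; press straight down here.
- amber_bottle: Amber bottle, white cap, 60 mm diameter, 130 mm high, loose, beyond the rail; origin at the centre of its underside. Not to be moved.
- beaker: Clear glass beaker, 68 mm diameter, 85 mm high, loose, beyond the rail; origin at the centre of its underside. Not to be moved.
- spare_vial: Amber vial with white cap, 28 mm diameter, 60 mm high, loose, standing in front of the housing (robot side); origin at the centre of its underside. Not to be moved.
There are look-alikes about, which are no part of the job. Of the things that look like the carrier, take the one that is farthest to the robot's right at the start.

How it is judged (in metres and radians):
On the way, in this order (a step that is already met when the one before it is completed fails the run):
1. the carrier is home in the dock's corner (x of carrier in the frame of dock_corner between -0.034 and -0.026 m and y of carrier in the frame of dock_corner between -0.059 and -0.051 m and angle between the x axis of carrier and the x axis of dock, either way round below 0.04 rad and height (world z) of carrier below 0.004 m), for 0.2 s.
2. the load key is pressed fully down (value of joint load_key above 0.0045 m), for 0.05 s.
3. the load key has come back up (value of joint load_key below 0.002 m), for 0.1 s.
At the end, for the whole second after the job is handed in: The carrier rests flat on the bench within 4 mm of both the rail and the housing (measured at its centre) and within 0.04 rad of square with them; the load key has been pressed at least 4.5 mm down after that and is up again (under 2 mm) (all of step 1 and linear speed of carrier below 0.01 m/s and value of joint load_key below 0.002 m and angle between carrier's own z axis and vertical below 0.05 rad); the robot touches nothing.
It fails at once if the carrier is lifted (more than 6 mm) (height (world z) of carrier above 0.006 m).
It fails at once if the carrier is tipped (more than 0.12 rad) (angle between carrier's own z axis and vertical above 0.12 rad).
It fails at once if the load key is pressed while the carrier is not home (value of joint load_key above 0.003 m and not (x of carrier in the frame of dock_corner between -0.035 and -0.026 m and y of carrier in the frame of dock_corner between -0.06 and -0.051 m and angle between the x axis of carrier and the x axis of dock, either way round below 0.05 rad and height (world z) of carrier below 0.004 m)).
It fails at once if the bottle, beaker or spare vial is moved more than 15 mm or tipped (distance of any of amber_bottle, beaker, spare_vial from where it was at the start of the episode above 0.015 m or angle between any of amber_bottle, beaker, spare_vial's own z axis and vertical above 0.2 rad).
It also fails if it takes over 72 s, if anything falls off the work surface, if the arm or the gripper's body presses on something with over 40 N, if the wrist force passes 120 N, or if a joint passes its speed limit or range.

## Working session

There is one attempt and no reset: what is moved stays moved. The work goes in short steps, Python scripts to look and compute and a tool call to move; the robot and the scene stay as the last step left them, time stands still between calls to the robot, and variables do not carry over. Pictures are saved under pics/ and viewed, and the job is handed in when it is done.

Besides the shell and the picture viewer there is one more tool, called after "Emit:" as name(argument=value, ...), one argument or row to a line, values as JSON. servo_tool: Moves the arm, as the interface text tells. Its arguments: {"type":"object","properties":{"commands":{"type":"array","items":{"type":"number"}}},"required":["commands"]}

```bash
ls; mkdir -p pics
python3 - <<'E'
from cell import ctrl
import cv2
print(ctrl.read_state(), ctrl.grip_depth)
for n in("scene","top","wrist"):
    d=ctrl.get_image(n); cv2.imwrite(f"pics/{n}0.png",d["img"]); print(n,d["K"].tolist(),d["dist_coeffs"],d["T"].round(3).tolist())
E
```

```text
pics
{'clock': 0.0, 'qpos': array([-1.16978894,  0.6293304 ,  0.03841804,  1.51841948, -0.02698645,
        0.99626478, -0.01998453]), 'qd': array([ 7.13329721e-04, -2.99879605e-04, -1.25327474e-03,  1.61177288e-03,
       -1.47466669e-05, -7.81860687e-04, -4.64082309e-04]), 'tau': array([ 1.17821455e-03, -5.63393748e+01,  1.22699350e+00, -1.93441826e+01,
        1.11308077e-02,  1.05155009e-02,  2.67226147e-05]), 'eef_pos': array([292.20209277, 579.90098414, 230.38237472]), 'tool_rot': array([-3.13968812e+00,  2.25216506e-05,  2.67482631e+00]), 'force': array([-0.08404894, -1.20959097, -0.4350715 ]), 'torque': array([0.00197873, 0.06564645, 0.04058415]), 'width': 85.62831106424863} 18.700000000000003
scene [[550.8235242167294, 0.0, 312.88022894446567], [0.0, 550.8235242167294, 234.37292213771903], [0.0, 0.0, 1.0]] [-0.14121378  0.          0.          0.          0.        ] [[-0.642, 0.464, -0.61, 1061.994], [0.766, 0.376, -0.521, 489.65], [-0.013, -0.802, -0.597, 523.605], [0.0, 0.0, 0.0, 1.0]]
top [[440.7579103310133, 0.0, 324.47021846900907], [0.0, 440.7579103310133, 238.16104454789388], [0.0, 0.0, 1.0]] [-0.0177963  0.         0.         0.         0.       ] [[-0.012, -0.991, 0.133, 490.63], [-1.0, 0.012, -0.004, 104.367], [0.002, -0.133, -0.991, 790.34], [0.0, 0.0, 0.0, 1.0]]
wrist [[339.6437527405172, 0.0, 318.240184656515], [0.0, 339.6437527405172, 239.04002072345176], [0.0, 0.0, 1.0]] [-0.03995923  0.          0.          0.          0.        ] [[0.45, 0.857, 0.252, 226.406], [0.893, -0.431, -0.129, 612.102], [-0.002, 0.283, -0.959, 374.823], [0.0, 0.0, 0.0, 1.0]]
```

View pics/top0.png

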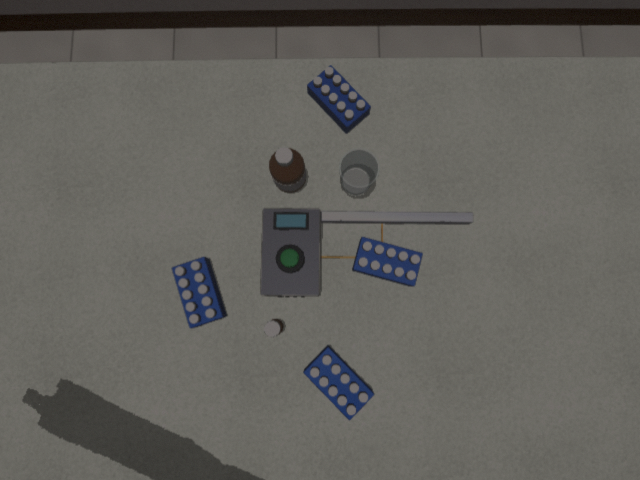

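View pics/scene0.png

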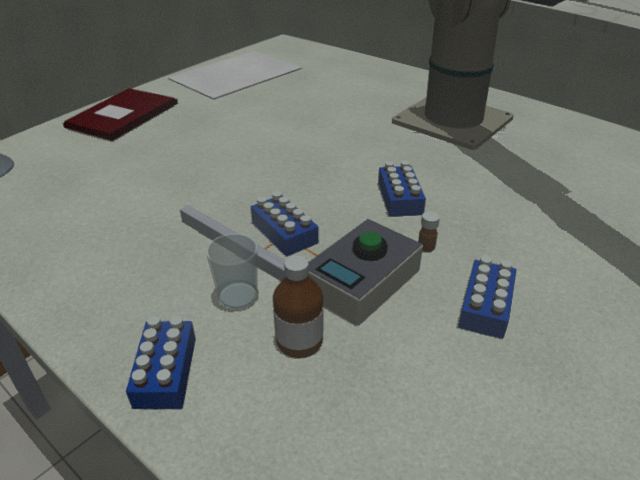

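The top view shows the dock rail from (322,217) to (472,217), the housing at (262-321, 209-296) and the key at (290,258). The rightmost carrier is at (388,262), and the vial is at (273,327). I'll enlarge it to measure.

Run:
```python
import cv2
im=cv2.imread("pics/top0.png")
c=im[195:305,255:475]
c=cv2.convertScaleAbs(cv2.resize(c,None,fx=3.6,fy=3.6,interpolation=cv2.INTER_CUBIC),alpha=1.8)
for i in range(255,475,20): cv2.putText(c,str(i),(int((i-255)*3.6),10),0,.35,(0,255,255));cv2.line(c,(int((i-255+.5)*3.6),12),(int((i-255+.5)*3.6),18),(0,255,255))
for i in range(195,305,10): cv2.putText(c,str(i),(0,int((i-195+.5)*3.6)),0,.35,(0,255,255))
cv2.imwrite("pics/top0c.png",c)
```

```text
(no output)
```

View pics/top0c.png

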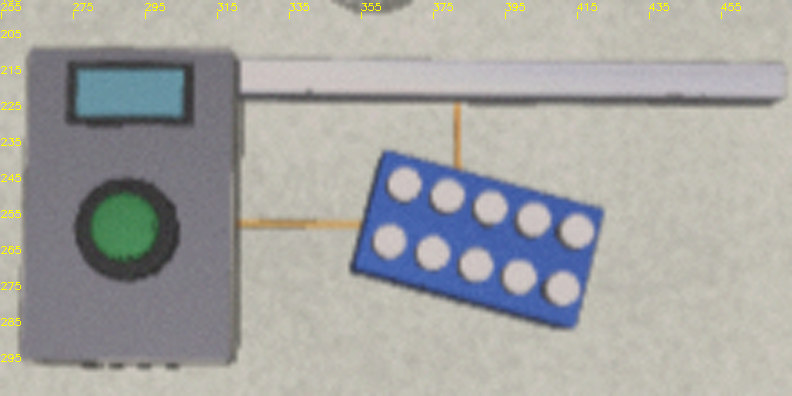

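```bash
cat > h.py <<'E'
import numpy as np, cv2
CAL={}
def unproj(d,uv,z):
    uv=np.array(uv,float).reshape(-1,1,2)
    n=cv2.undistortPoints(uv,np.array(d["K"]),np.array(d["dist_coeffs"])).reshape(-1,2)
    r=np.c_[n,np.ones(len(n))]@d["T"][:3,:3].T; o=d["T"][:3,3]
    z=np.broadcast_to(z,len(n))
    return o+r*((z-o[2])/r[:,2])[:,None]
def proj(d,P):
    P=np.array(P,float).reshape(-1,3); R=d["T"][:3,:3]; t=d["T"][:3,3]
    return cv2.projectPoints(P,cv2.Rodrigues(R.T)[0],-R.T@t,np.array(d["K"]),np.array(d["dist_coeffs"]))[0].reshape(-1,2)
def rays(d,uv):
    n=cv2.undistortPoints(np.array(uv,float).reshape(-1,1,2),np.array(d["K"]),np.array(d["dist_coeffs"])).reshape(-1,2)
    return d["T"][:3,3], (np.c_[n,np.ones(len(n))]@d["T"][:3,:3].T)
E
python3 - <<'E'
from cell import ctrl
from h import *
import pickle
d=ctrl.get_image("top"); s=ctrl.get_image("scene"); 
pickle.dump((d,s),open("c0.pkl","wb"))
f=lambda L:np.array(L)/3.6+[255,195]-.5+.5/3.6
def S(n,L,z): print(n,unproj(d,f(L),z).round(1).tolist())
S("rail",[(240,94),(775,98)],26)
S("house",[(30,48),(236,52),(233,360),(22,360)],50)
S("lines",[(458,104),(458,168),(240,223),(360,224)],0)
S("car",[(385,152),(603,208),(576,327),(353,269)],34)
S("key",[(125,226)],[62])
print("vial",unproj(d,[(273,327)],60), "botl",unproj(d,[(284,156)],130),"beak",unproj(d,[(357,182)],2))
E
```

```text
rail [[624.5, 106.4, 26.0], [619.4, -155.6, 26.0]]
house [[643.7, 205.9, 50.0], [640.6, 108.0, 50.0], [495.4, 111.0, 50.0], [496.6, 208.7, 50.0]]
lines [[622.6, -3.6, 0.0], [590.0, -2.6, 0.0], [563.7, 107.2, 0.0], [562.4, 47.2, 0.0]]
car [[594.0, 36.9, 34.0], [565.6, -67.1, 34.0], [509.0, -51.9, 34.0], [537.9, 53.5, 34.0]]
key [[557.2, 160.0, 62.0]]
vial [[443.96463457 186.99555867  60.        ]] botl [[708.90332601 162.84004995 130.        ]] beak [[700.15548661  40.06634382   2.        ]]
```

```bash
cat > go.py <<'E'
import sys,numpy as np
from cell import ctrl
from scipy.spatial.transform import Rotation as Ro
def go(p,yaw):
    s=ctrl.read_state(); R=Ro.from_euler("xyz",s["tool_rot"]); 
    d=R.inv().apply(np.array(p)-s["eef_pos"])
    dy=(yaw-s["tool_rot"][2]+np.pi)%(2*np.pi)-np.pi
    print("t",s["clock"],"pos",s["eef_pos"].round(1),"rot",s["tool_rot"].round(3),"F",s["force"].round(1),"w",round(s["width"],1))
    print("units",(d/25).round(2),"twist",round(-np.degrees(dy)/6,2),"q",s["qpos"].round(2))
if __name__=="__main__": a=list(map(float,sys.argv[1:])); go(a[:3],a[3])
E
python3 go.py 470 0 120 3.12
```

```text
t 0.25 pos [292.4 580.2 230.9] rot [-3.141 -0.     2.675] F [ 0.4  0.4 -0.6] w 85.6
units [-16.79 -17.52   4.45] twist -4.25 q [-1.17  0.63  0.04  1.52 -0.03  1.   -0.02]
```

Emit:
servo_tool(
  commands=[-1.2, -1.2, 0, -0.5, 0.3, -2.4, -2.4, 0, -1, 0.3, -3.6, -3.6, 0, -1.5, 0.3, -4.8, -4.8, 0, -2, 0.3, -6, -6, 0.2, -2.5, 0.3, -7.2, -7.2, 0.5, -3, 0.3, -8.2, -8.4, 0.8, -3.5, 0.3, -9, -9.4, 1, -4, 0.3, -9, -9.4, 1, -4.25, 0.3, -9, -9.4, 1, -4.25, 0.3],
)

```text
clock: 1.08
eef_pos: [388.3, 267.0, 206.2]
tool_rot: [-3.141, -0.0, 3.115]
force: [-0.1, 0.5, 0.6]
width: 59.9
```

```bash
python3 go.py 470 0 120 3.12
```

```text
t 1.0833 pos [388.3 267.  206.2] rot [-3.141 -0.     3.115] F [-0.1  0.5  0.6] w 59.9
units [ -3.55 -10.59   3.46] twist -0.04 q [-0.61  0.41 -0.08  2.03  0.05  0.7   0.83]
```

Emit:
servo_tool(
  commands=[-0.4, -1.4, 0.3, 0, 0.3, -0.8, -2.8, 0.6, 0, 0.3, -1.2, -4.2, 0.9, 0, 0.3, -1.7, -5.6, 1.4, 0, 0.3, -2.2, -7, 1.9, 0, 0.3, -2.7, -8.4, 2.4, 0, 0.3, -3.2, -9.8, 2.9, 0, 0.3, -3.5, -10.8, 3.4, 0, 0.3, -3.5, -10.8, 3.4, 0, 0.3, -3.5, -10.8, 3.4, 0, 0.3],
)

```text
clock: 1.92
eef_pos: [469.9, -2.5, 120.7]
tool_rot: [3.141, -0.0, 3.117]
force: [0.1, 0.1, 0.3]
width: 59.6
```

```bash
python3 go.py 470 -6 8 3.12
python3 - <<'E'
from cell import ctrl
import cv2
for n in("wrist","top"): cv2.imwrite(f"pics/{n}1.png",ctrl.get_image(n)["img"])
E
```

```text
t 1.9167 pos [469.9  -2.5 120.7] rot [ 3.141 -0.     3.117] F [0.1 0.1 0.3] w 59.6
units [-0.01 -0.14  4.51] twist -0.03 q [ 0.    0.56 -0.08  2.11  0.09  0.48  1.4 ]
```

View pics/wrist1.png

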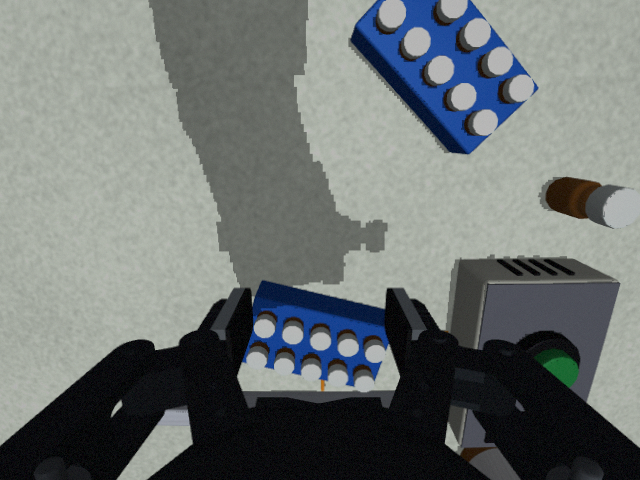

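View pics/top1.png

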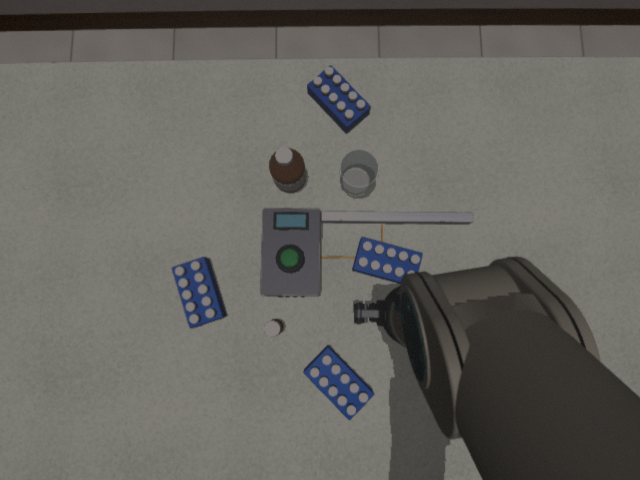

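The wrist view shows the carrier at about (315,335), ahead of the two fingertips. The space under the tips is clear, so I'm descending behind its long side.

Emit:
servo_tool(
  commands=[0.1, -0.15, 1, 0, 0.3, 0.1, -0.15, 2, 0, 0.3, 0.1, -0.15, 3, 0, 0.3, 0.1, -0.15, 3.8, 0, 0.3, 0.1, -0.15, 4.2, 0, 0.3, 0.1, -0.15, 4.4, 0, 0.3, 0.1, -0.15, 4.4, 0, 0.3],
)

```text
clock: 2.6
eef_pos: [466.8, -3.7, 10.6]
tool_rot: [3.14, -0.0, 3.124]
force: [-0.4, 1.2, -0.1]
width: 59.9
```

```bash
python3 go.py 470 -6 8 3.12
python3 - <<'E'
from cell import ctrl
import cv2
for n in("wrist","scene"): cv2.imwrite(f"pics/{n}2.png",ctrl.get_image(n)["img"])
im=cv2.imread("pics/scene2.png")[120:340,180:500]; cv2.imwrite("pics/scene2c.png",cv2.resize(im,None,fx=2.4,fy=2.4,interpolation=2))
E
```

```text
t 2.6 pos [466.8  -3.7  10.6] rot [ 3.14  -0.     3.124] F [-0.4  1.2 -0.1] w 59.9
units [-0.13 -0.09  0.1 ] twist 0.04 q [ 0.06  0.78 -0.17  2.17  0.52  0.23  0.99]
```

View pics/scene2c.png

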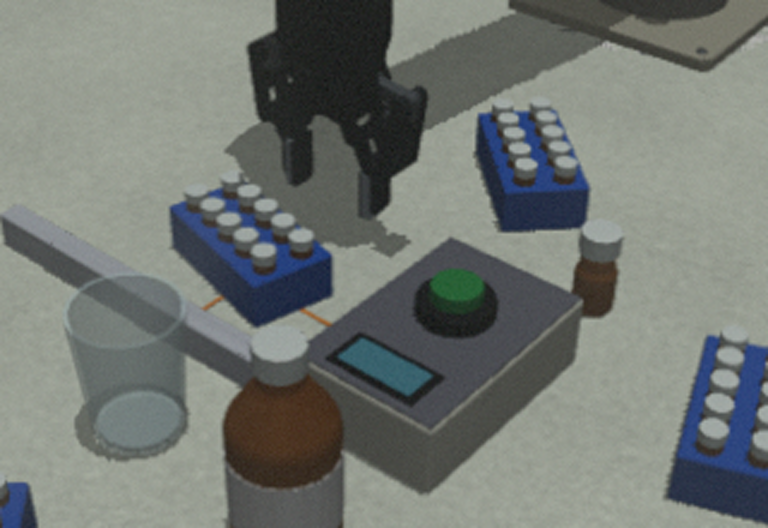

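View pics/wrist2.png

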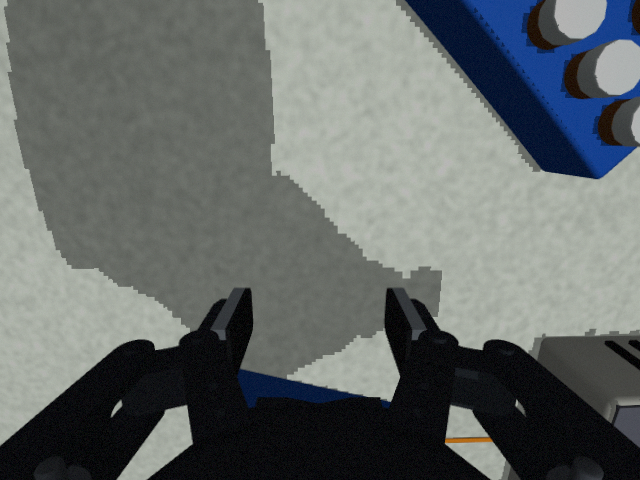

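Emit:
servo_tool(
  commands=[-0.3, -0.1, 0, 0, 0.3, -0.6, -0.1, 0.1, 0, 0.3, -0.9, -0.1, 0.2, 0, 0.3, -1.2, -0.1, 0.2, 0, 0.3, -1.5, -0.1, 0.2, 0, 0.3, -1.8, -0.1, 0.2, 0, 0.3, -2.1, -0.1, 0.2, 0, 0.3, -2.4, -0.1, 0.2, 0, 0.3, -2.6, -0.1, 0.2, 0, 0.3, -2.7, -0.1, 0.2, 0, 0.3],
)

```text
clock: 3.53
eef_pos: [535.0, -10.0, 6.3]
tool_rot: [3.141, 0.0, 3.12]
force: [-2.3, 0.6, 1.6]
width: 59.8
```

```bash
python3 go.py 553 -6 8 3.12
python3 - <<'E'
from cell import ctrl
import cv2
for n in("wrist","scene"): cv2.imwrite(f"pics/{n}3.png",ctrl.get_image(n)["img"])
im=cv2.imread("pics/scene3.png")[120:340,180:500]; cv2.imwrite("pics/scene3c.png",cv2.resize(im,None,fx=2.4,fy=2.4,interpolation=2))
E
```

```text
t 3.5333 pos [535.  -10.    6.3] rot [3.141 0.    3.12 ] F [-2.3  0.6  1.6] w 59.8
units [-0.72  0.18 -0.07] twist -0.0 q [ 0.12  0.83 -0.24  1.98  0.49  0.38  1.05]
```

View pics/scene3c.png

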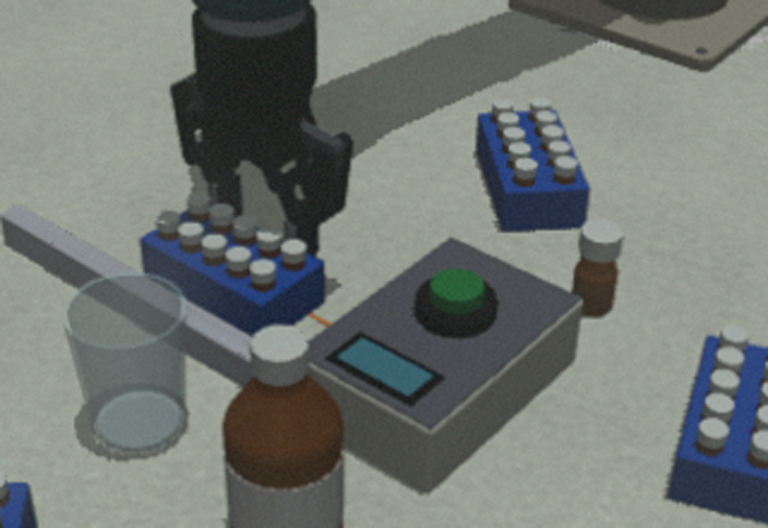

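The carrier is now square against both fingers and upright. I'm continuing slowly to the rail.

Emit:
servo_tool(
  commands=[-0.1, 0, 0, 0, 0.3, -0.2, 0, 0, 0, 0.3, -0.3, 0, 0, 0, 0.3, -0.4, 0, 0, 0, 0.3, -0.5, 0, 0, 0, 0.3, -0.6, 0, 0, 0, 0.3, -0.65, 0, 0, 0, 0.3, -0.65, 0, 0, 0, 0.3],
)

```text
clock: 4.3
eef_pos: [551.2, -10.5, 6.3]
tool_rot: [3.141, 0.001, 3.12]
force: [-0.4, -1.4, -0.4]
width: 59.9
```

```bash
python3 go.py 553 -6 8 3.12
```

```text
t 4.3 pos [551.2 -10.5   6.3] rot [3.141e+00 1.000e-03 3.120e+00] F [-0.4 -1.4 -0.4] w 59.9
units [-0.07  0.18 -0.07] twist -0.0 q [ 0.13  0.84 -0.25  1.94  0.48  0.42  1.07]
```

Emit:
servo_tool(
  commands=[-0.05, 0, 0, 0, 0.3, -0.1, 0, 0, 0, 0.3, -0.1, 0, 0, 0, 0.3],
)

```text
clock: 4.55
eef_pos: [552.6, -10.6, 6.3]
tool_rot: [-3.141, -0.001, 3.12]
force: [-3.2, -1.0, 1.1]
width: 59.3
```

Emit:
servo_tool(
  commands=[-0.04, 0, 0, 0, 0.3, -0.08, 0, 0, 0, 0.3, -0.08, 0, 0, 0, 0.3],
)

```text
clock: 4.8
eef_pos: [552.5, -10.6, 6.1]
tool_rot: [-3.141, -0.005, 3.12]
force: [-7.3, -0.6, 3.8]
width: 59.9
```

Emit:
servo_tool(
  commands=[0.3, 0, 0, 0, 0.3, 1, 0, 0, 0, 0.3, 1.2, 0, -1, 0, 0.4, 1.2, -1, -2, 0, 0.5, 1, -2, -3, 0, 0.7, 0.5, -3, -4, 0.6, 0.7, 0, -4, -4, 1.7, 0.7, -0.5, -5, -4, 2.8, 0.7, -1, -5, -4, 3.9, 0.7, -1, -5, -4, 5, 0.7],
)

```text
clock: 5.63
eef_pos: [580.9, -139.2, 107.0]
tool_rot: [3.139, 0.007, 2.586]
force: [1.5, 1.1, -0.4]
width: 25.4
```

```bash
python3 go.py 590 -130 106 1.55
python3 - <<'E'
from cell import ctrl
import cv2
im=ctrl.get_image("top")["img"]; cv2.imwrite("pics/top4.png",im)
c=im[195:355,255:475]
c=cv2.convertScaleAbs(cv2.resize(c,None,fx=3.6,fy=3.6,interpolation=cv2.INTER_CUBIC),alpha=1.8); cv2.imwrite("pics/top4c.png",c)
E
```

```text
t 5.6333 pos [ 580.9 -139.2  107. ] rot [3.139 0.007 2.586] F [ 1.5  1.1 -0.4] w 25.4
units [-0.11  0.5   0.04] twist 9.89 q [ 0.34  0.72 -0.25  1.78  0.26  0.67  0.96]
```

View pics/top4c.png

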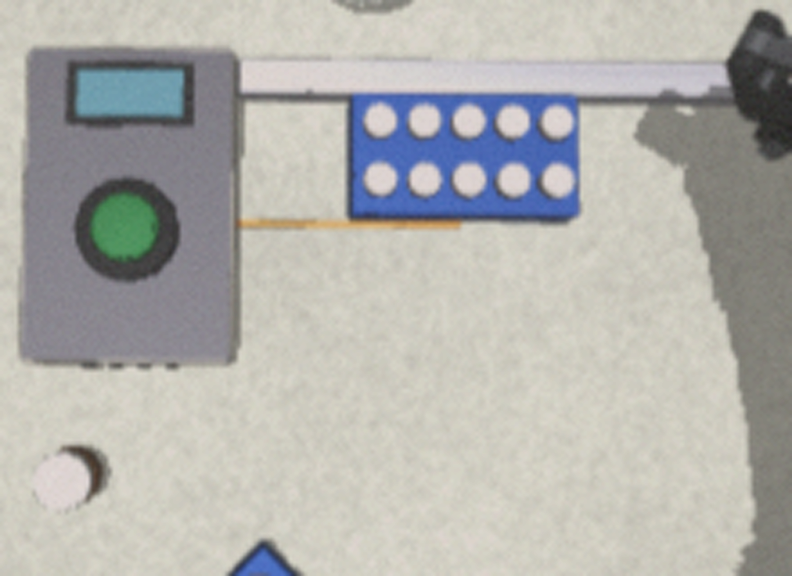

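The carrier is flush along the rail in the crop, with its +x side on the rail edge. The remaining gap to the housing is crop x 240 to 350. I'm turning the tool to push from the −y end.

Emit:
servo_tool(
  commands=[0, 0, 0, 1.1, 0.8, 0, 0, 0, 2.2, 0.8, 0, 0, 0, 3.3, 0.8, 0, 0, 0, 4.4, 0.8, 0, 0, 0, 5.5, 0.8, 0, 0, 0, 6.6, 0.8, 0, 0, 0, 7.7, 0.8, 0, 0, 0, 8.8, 0.8, 0, 0, 0, 9.9, 0.8, 0, 0, 0, 9.9, 0.8],
)

```text
clock: 6.52
eef_pos: [577.5, -135.8, 106.4]
tool_rot: [3.14, 0.001, 1.56]
force: [0.2, 0.2, 0.7]
width: 17.2
```

```bash
python3 go.py 588 -110 8 1.551
```

```text
t 6.5167 pos [ 577.5 -135.8  106.4] rot [3.14e+00 1.00e-03 1.56e+00] F [0.2 0.2 0.7] w 17.2
units [1.04 0.4  3.94] twist 0.08 q [ 0.16  0.71  0.04  1.79 -0.04  0.64  0.21]
```

Emit:
servo_tool(
  commands=[0.4, 0.2, 0, 0.1, 0.8, 0.8, 0.4, 0.6, 0.1, 0.8, 0.8, 0.4, 1.4, 0.1, 0.8, 0.8, 0.4, 2.2, 0.1, 0.8, 0.8, 0.4, 3, 0.1, 0.8, 0.8, 0.4, 3.6, 0.1, 0.8, 0.8, 0.4, 3.95, 0.1, 0.8, 0.8, 0.4, 3.95, 0.1, 0.8],
)

```text
clock: 7.18
eef_pos: [586.4, -115.0, 5.7]
tool_rot: [-3.139, -0.001, 1.552]
force: [-0.7, -0.1, 0.8]
width: 17.0
```

```bash
python3 go.py 588 -16 8 1.551
python3 - <<'E'
from cell import ctrl
import cv2
im=ctrl.get_image("scene")["img"]; cv2.imwrite("pics/s5.png",cv2.resize(im[120:340,130:450],None,fx=2.4,fy=2.4,interpolation=2))
E
```

```text
t 7.1833 pos [ 586.4 -115.     5.7] rot [-3.139e+00 -1.000e-03  1.552e+00] F [-0.7 -0.1  0.8] w 17.0
units [ 3.96 -0.01 -0.09] twist 0.01 q [ 0.13  0.87  0.03  1.81 -0.05  0.47  0.18]
```

View pics/s5.png

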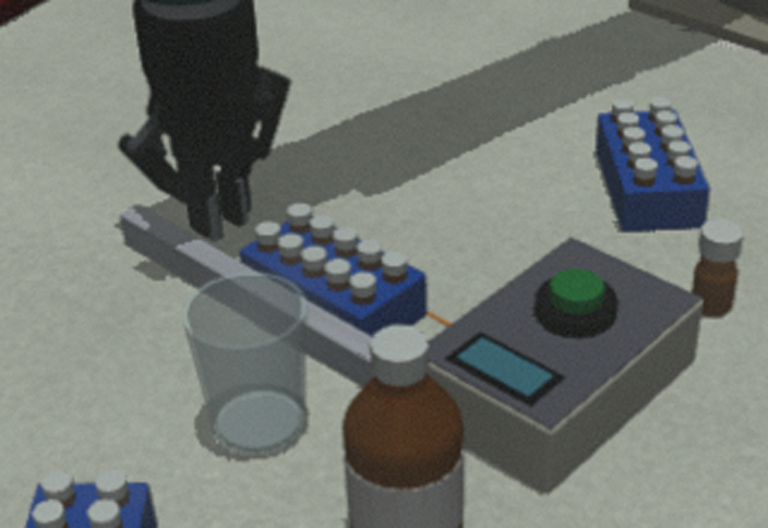

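Emit:
servo_tool(
  commands=[0.5, 0, 0, 0, 0.8, 1, 0, 0, 0, 0.8, 1.4, 0, 0, 0, 0.8, 1.7, 0, 0, 0, 0.8, 2, 0, 0, 0, 0.8, 2.3, 0, 0, 0, 0.8, 2.6, 0, 0, 0, 0.8, 2.9, 0, 0, 0, 0.8, 3.2, 0, 0, 0, 0.8, 3.4, 0, 0, 0, 0.8],
)

```text
clock: 8.07
eef_pos: [589.3, -30.2, 7.6]
tool_rot: [3.141, -0.0, 1.549]
force: [-0.5, -2.5, 1.4]
width: 17.1
```

```bash
python3 go.py 588 -14 8 1.551
python3 - <<'E'
from cell import ctrl
import cv2
im=ctrl.get_image("scene")["img"]; cv2.imwrite("pics/s6.png",cv2.resize(im[120:340,130:450],None,fx=2.4,fy=2.4,interpolation=2))
E
```

```text
t 8.0667 pos [589.3 -30.2   7.6] rot [ 3.141 -0.     1.549] F [-0.5 -2.5  1.4] w 17.1
units [ 0.65 -0.07 -0.02] twist -0.01 q [-0.03  0.86  0.05  1.83 -0.09  0.45  0.06]
```

View pics/s6.png

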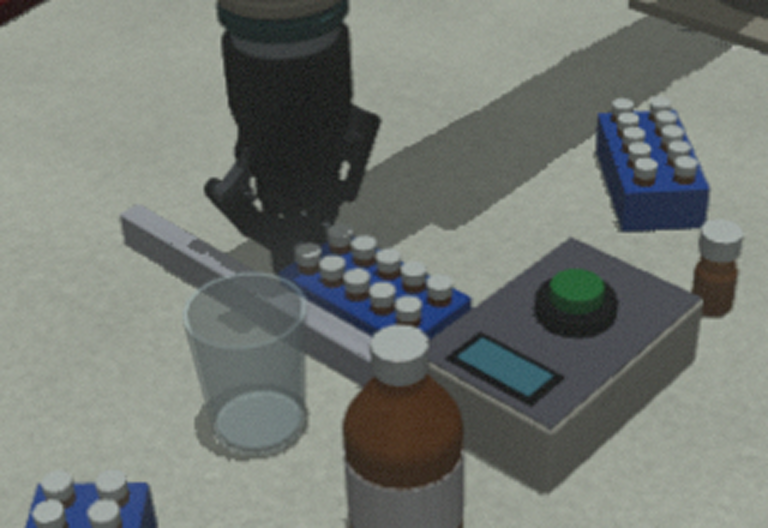

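Emit:
servo_tool(
  commands=[0.1, 0, 0, 0, 0.8, 0.2, 0, 0, 0, 0.8, 0.3, 0, 0, 0, 0.8, 0.4, 0, 0, 0, 0.8, 0.5, 0, 0, 0, 0.8, 0.55, 0, 0, 0, 0.8, 0.55, 0, 0, 0, 0.8],
)

```text
clock: 8.7
eef_pos: [589.4, -16.7, 7.4]
tool_rot: [-3.141, -0.001, 1.55]
force: [0.0, -0.1, 0.0]
width: 17.4
```

Emit:
servo_tool(
  commands=[0.04, 0, 0, 0, 0.8, 0.08, 0, 0, 0, 0.8, 0.08, 0, 0, 0, 0.8],
)

```text
clock: 8.95
eef_pos: [589.4, -15.3, 7.5]
tool_rot: [-3.141, -0.0, 1.549]
force: [-1.3, -1.1, 0.1]
width: 17.3
```

Emit:
servo_tool(
  commands=[0.04, 0, 0, 0, 0.8, 0.08, 0, 0, 0, 0.8, 0.08, 0, 0, 0, 0.8],
)

```text
clock: 9.2
eef_pos: [589.5, -13.1, 7.5]
tool_rot: [-3.141, -0.0, 1.549]
force: [-0.4, -1.4, 1.2]
width: 16.8
```

Emit:
servo_tool(
  commands=[0.04, 0, 0, 0, 0.8, 0.08, 0, 0, 0, 0.8, 0.08, 0, 0, 0, 0.8],
)

```text
clock: 9.45
eef_pos: [589.6, -11.3, 7.5]
tool_rot: [-3.141, -0.0, 1.549]
force: [0.8, -2.6, -1.1]
width: 17.4
```

Emit:
servo_tool(
  commands=[0.04, 0, 0, 0, 0.8, 0.06, 0, 0, 0, 0.8, 0.06, 0, 0, 0, 0.8],
)

```text
clock: 9.7
eef_pos: [589.6, -11.3, 7.5]
tool_rot: [-3.142, 0.001, 1.548]
force: [-0.9, -4.5, -1.1]
width: 17.4
```

Emit:
servo_tool(
  commands=[0.04, 0, 0, 0, 0.8, 0.08, 0, 0, 0, 0.8, 0.08, 0, 0, 0, 0.8],
)

```text
clock: 9.95
eef_pos: [589.6, -11.3, 7.5]
tool_rot: [3.142, 0.004, 1.547]
force: [-0.2, -8.9, -1.0]
width: 17.1
```

Emit:
servo_tool(
  commands=[-0.3, 0, 0, 0, 0.8, -1.2, 0, 0, 0, 0.8, -2.2, -0.3, -1, 0, 0.8, -2.8, -0.8, -2, 0, 0.8, -2.8, -1.3, -3, 0, 0.8, -2.8, -1.8, -4, 0, 0.8, -2.8, -2, -4, 0, 0.8, -2.8, -2, -4, 0, 0.8],
)

```text
clock: 10.62
eef_pos: [538.0, -76.0, 109.0]
tool_rot: [3.14, -0.001, 1.55]
force: [-0.1, 0.5, -0.6]
width: 16.7
```

```bash
python3 go.py 540 -80 110 1.551
python3 - <<'E'
from cell import ctrl
import cv2
im=ctrl.get_image("top")["img"]; cv2.imwrite("pics/top7.png",im)
c=im[195:355,255:475]
c=cv2.convertScaleAbs(cv2.resize(c,None,fx=3.6,fy=3.6,interpolation=cv2.INTER_CUBIC),alpha=1.8); cv2.imwrite("pics/top7c.png",c)
im=ctrl.get_image("scene")["img"]; cv2.imwrite("pics/s7.png",cv2.resize(im[180:340,220:420],None,fx=3.6,fy=3.6,interpolation=2))
E
```

```text
t 10.6167 pos [538. -76. 109.] rot [ 3.14e+00 -1.00e-03  1.55e+00] F [-0.1  0.5 -0.6] w 16.7
units [-0.16  0.08 -0.04] twist -0.01 q [ 0.06  0.65  0.05  1.93 -0.06  0.56  0.13]
```

View pics/top7c.png

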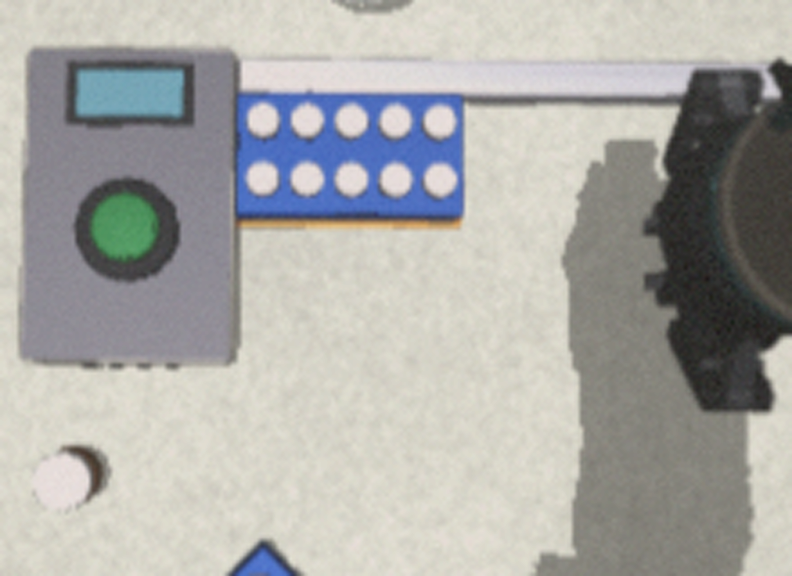

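View pics/s7.png

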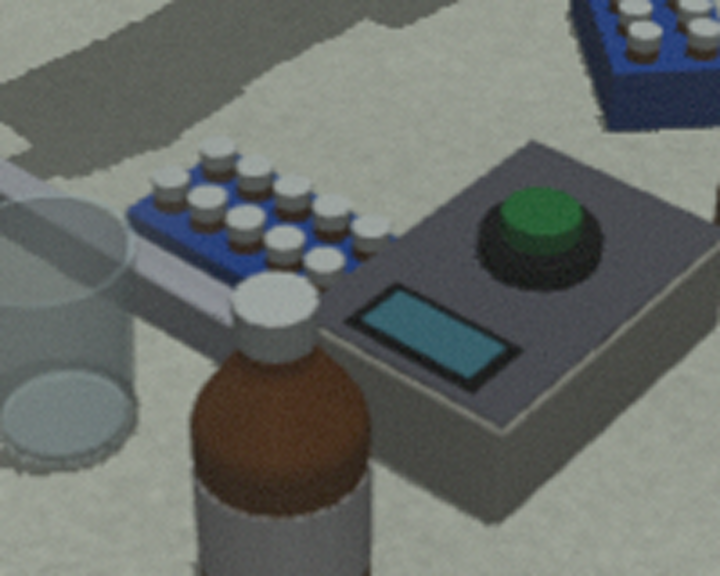

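```bash
python3 - <<'E'
import pickle
from h import *
d,s=pickle.load(open("c0.pkl","rb"))
f=lambda L:np.array(L)/3.6+[255,195]-.5+.5/3.6
c=unproj(d,f([(238,95),(463,95),(463,218),(238,218)]),34)
print(c.round(1).tolist(),c.mean(0))
th=-.02;R=np.array([[np.cos(th),-np.sin(th)],[np.sin(th),np.cos(th)]])
print("in dock",(c[:,:2]-[624.5,108.3])@R)
o1,r1=rays(d,f([(125,226)])); 
uv=np.array([542,211])/3.6+[220,180]-.5+.5/3.6
o2,r2=rays(s,[uv])
A=np.c_[r1[0],-r2[0]]; t=np.linalg.lstsq(A,o2-o1,rcond=None)[0]
print(o1+r1[0]*t[0],o2+r2[0]*t[1])
E
python3 go.py 557 160 110 1.551
```

```text
[[622.6, 107.4, 34.0], [621.3, -1.5, 34.0], [561.6, 0.3, 34.0], [562.9, 108.0, 34.0]] [592.12601809  53.54626466  34.        ]
in dock [[  -1.85607362   -0.98459549]
 [  -0.9694622  -109.83866454]
 [ -60.71335956 -109.23037714]
 [ -61.55112711   -1.50724856]]
[556.48474921 159.37004027  69.66607158] [556.02269972 160.06451814  69.67685322]
t 10.7167 pos [538.4 -75.9 107.3] rot [ 3.141e+00 -1.000e-03  1.550e+00] F [ 0.   0.5 -0.7] w 16.7
units [ 9.45  0.55 -0.1 ] twist -0.01 q [ 0.05  0.65  0.05  1.93 -0.06  0.56  0.13]
```

The carrier is home to within about 1 mm by the image, and both contact stalls confirmed it. The key top triangulates to (556, 160, 69.7). I'm going above it with the fingers shut.

Emit:
servo_tool(
  commands=[1, 0.1, -0.5, 0, 1, 2.2, 0.2, -0.5, 0, 1, 3.4, 0.4, -0.5, 0, 1, 4.6, 0.55, -0.5, 0, 1, 5.8, 0.55, -0.5, 0, 1, 7, 0.55, -0.5, 0, 1, 8.2, 0.55, -0.5, 0, 1, 9, 0.55, -0.5, 0, 1, 9.4, 0.55, -0.3, 0, 1, 9.4, 0.55, -0.1, 0, 1],
)

```text
clock: 11.55
eef_pos: [556.7, 161.6, 108.6]
tool_rot: [-3.141, -0.002, 1.554]
force: [-0.3, -0.3, 0.9]
width: -0.1
```

```bash
python3 go.py 556.2 159.7 75 1.551
python3 - <<'E'
from cell import ctrl
import cv2
im=ctrl.get_image("scene")["img"]; cv2.imwrite("pics/s8.png",cv2.resize(im[120:340,250:500],None,fx=2.6,fy=2.6,interpolation=2))
E
```

```text
t 11.55 pos [556.7 161.6 108.6] rot [-3.141e+00 -2.000e-03  1.554e+00] F [-0.3 -0.3  0.9] w -0.1
units [-0.08 -0.02  1.34] twist 0.03 q [-0.39  0.69  0.1   1.83 -0.11  0.63 -0.25]
```

View pics/s8.png

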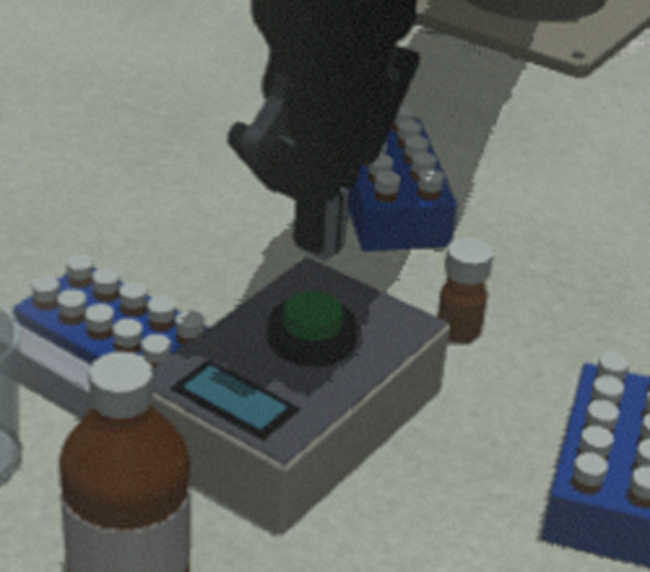

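The shut fingers are centred above the key. I'm descending.

Emit:
servo_tool(
  commands=[-0.08, 0, 0.5, 0, 1, -0.08, 0, 1, 0, 1, -0.08, 0, 1.3, 0, 1, -0.08, 0, 1.4, 0, 1, -0.08, 0, 1.4, 0, 1],
)

```text
clock: 12.02
eef_pos: [556.6, 154.1, 74.1]
tool_rot: [-3.14, 0.001, 1.547]
force: [0.0, 1.3, 0.4]
width: 0.0
```

Emit:
servo_tool(
  commands=[0, 0, 0.08, 0, 1, 0, 0, 0.12, 0, 1, 0, 0, 0.12, 0, 1],
)

```text
clock: 12.27
eef_pos: [557.3, 155.7, 72.3]
tool_rot: [3.141, -0.0, 1.549]
force: [-0.0, 0.1, 0.8]
width: 0.2
```

Emit:
servo_tool(
  commands=[0, 0, 0.08, 0, 1, 0, 0, 0.12, 0, 1, 0, 0, 0.12, 0, 1],
)

```text
clock: 12.52
eef_pos: [557.4, 155.8, 69.3]
tool_rot: [3.141, -0.0, 1.549]
force: [0.4, -0.9, 2.6]
width: -0.2
```

Emit:
servo_tool(
  commands=[0.1, 0, -0.12, 0, 1, 0.16, 0, -0.12, 0, 1, 0.16, 0, 0, 0, 1, 0.16, 0, 0.06, 0, 1, 0.16, 0, 0.12, 0, 1, 0.16, 0, 0.12, 0, 1],
)

```text
clock: 13.02
eef_pos: [557.6, 160.7, 66.2]
tool_rot: [3.141, -0.001, 1.55]
force: [0.5, 2.4, 4.8]
width: 0.1
```

Emit:
servo_tool(
  commands=[0, 0, 0.06, 0, 1, 0, 0, 0.1, 0, 1, 0, 0, 0.1, 0, 1],
)

```text
clock: 13.27
eef_pos: [557.6, 160.7, 65.8]
tool_rot: [3.14, -0.002, 1.549]
force: [-4.3, -0.3, 20.9]
width: 0.2
```

Emit:
servo_tool(
  commands=[0, 0, 0.06, 0, 1, 0, 0, 0.08, 0, 1, 0, 0, 0.08, 0, 1],
)

```text
clock: 13.52
eef_pos: [557.7, 160.7, 65.6]
tool_rot: [3.14, -0.002, 1.549]
force: [-6.5, -0.7, 35.0]
width: 0.3
```

The force rose from 2.6 N to 4.8 N over the travel and then to 35 N against the hard stop, so the key is fully down. I'm retracting straight up.

Emit:
servo_tool(
  commands=[0, 0, -0.3, 0, 1, 0, 0, -1, 0, 1, 0, 0, -2, 0, 1, 0, 0, -3, 0, 1, 0, 0, -4, 0, 1, -1, -0.5, -4.5, 0, 1, -2, -1, -5, 0, 1, -3, -2, -5, 0, 1, -4, -3, -5, 0, 1, -4, -3, -5, 0, 1],
)

```text
clock: 14.35
eef_pos: [472.9, 55.4, 185.9]
tool_rot: [-3.133, 0.004, 1.543]
force: [-1.7, 0.2, 0.6]
width: -0.0
```

```bash
python3 go.py 557 160 110 1.551
python3 - <<'E'
from cell import ctrl
import cv2
im=ctrl.get_image("top")["img"]; cv2.imwrite("pics/top9.png",im)
c=im[195:355,255:475]
c=cv2.convertScaleAbs(cv2.resize(c,None,fx=3.6,fy=3.6,interpolation=cv2.INTER_CUBIC),alpha=1.8); cv2.imwrite("pics/top9c.png",c)
im=ctrl.get_image("scene")["img"]; cv2.imwrite("pics/s9.png",cv2.resize(im[180:340,220:420],None,fx=3.6,fy=3.6,interpolation=2))
E
```

```text
t 14.35 pos [472.9  55.4 185.9] rot [-3.133  0.004  1.543] F [-1.7  0.2  0.6] w -0.0
units [4.29 3.27 2.99] twist -0.08 q [-0.26  0.46  0.12  2.03 -0.08  0.66 -0.12]
```

View pics/top9c.png

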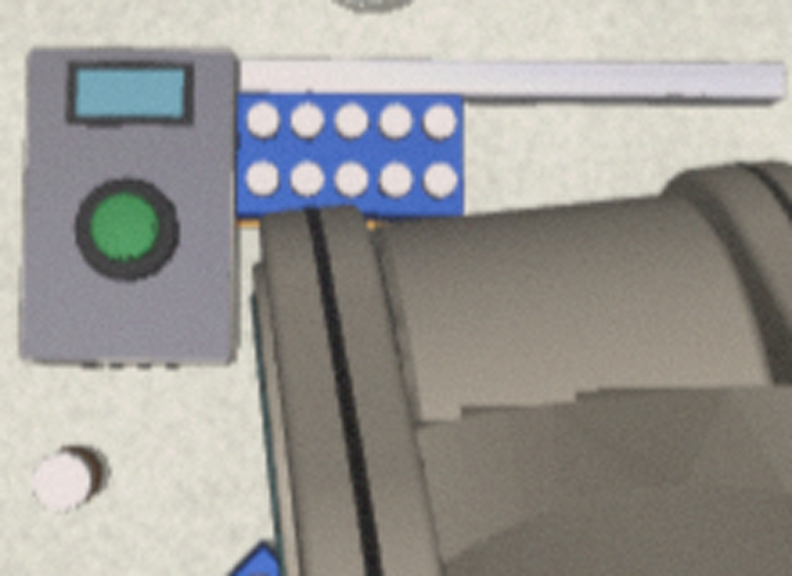

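View pics/s9.png

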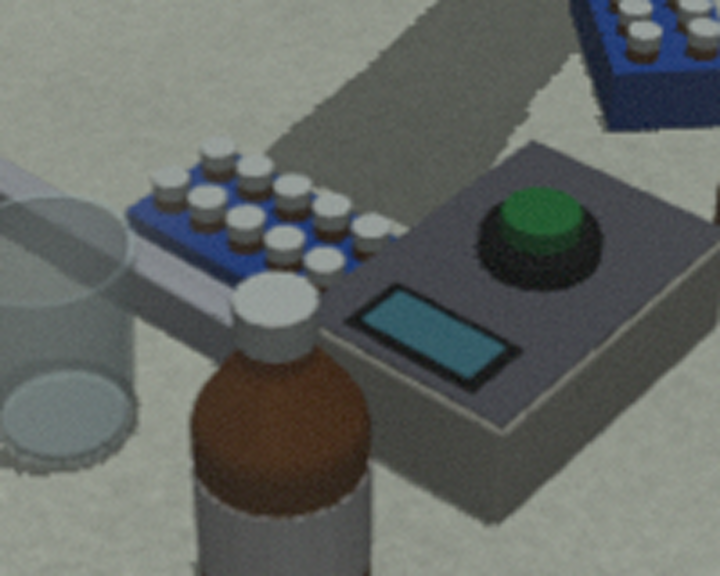

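Emit:
servo_tool(
  commands=[0, 0, 0, 0, 1, 0, 0, 0, 0, 1, 0, 0, 0, 0, 1],
)

```text
clock: 14.7
eef_pos: [480.6, 62.3, 186.3]
tool_rot: [3.141, -0.0, 1.551]
force: [-0.0, 0.5, 0.1]
width: -0.1
```

```bash
python3 -c "
from cell import ctrl
print(ctrl.finish_job())"
```

```text
the job is handed in; nothing more can be done
None
```

The carrier is home in the dock corner and the load key has been pressed and is back up. I handed the job in at about 14.7 s of the 72 s allowed; `finish_job` gives no verdict.

- **Pushing:** I took the carrier farthest to the robot's right. I pushed its long side with two fingertips until it stopped against the rail at about 7 N. I then pushed its end until it stopped against the housing at about 9 N.
- **Home check:** The top image before the key press put the carrier's centre about 1.3 mm from home across the rail and 0.4 mm along it. The yaw error was about 0.01 rad. After the press, the pictures show it in the same place.
- **Key:** I pressed it with the fingers shut. The force went from 2.6 N to 4.8 N over the travel, then climbed to 35 N against the stop with no further movement, so I took it as fully down. In the last picture it looks the same as before the press. My first contact was about 4 mm off centre, so I re-centred before pressing fully.
- **Other items:** In the last pictures the bottle, beaker and spare vial stand where they were. The arm was clear of everything, with about 0 N on the tool.

No check failed. My estimate of the dock corner and the carrier's edges disagreed by 1 to 2 mm, which is within the camera calibration error.

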